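Swap the long card in the card cage

ROBOT

A 7-joint arm with a two-finger parallel gripper is mounted at the origin on the work surface. World frame = base frame: x ahead of the robot, y to its left, z up, the work surface at z = 0. Lengths are in m, angles in rad, forces in N, time in s.
With the tool pointing down it reaches from about 0.425 to 0.925 m from the base axis. Payload 6.8 kg.
Tool frame: the origin (TCP) lies midway between the tips of the shut fingers; the grasp point (between the pads) lies 19 mm behind it; z points along the fingers, y is the line along which they close (so a half turn about z gives the same grasp; the last joint's range is limited). The gripper opens to 88 mm and grips with 3 to 60 N. Pads are 20 mm wide; open, the fingers measure 115 mm over their backs; the gripper's body (75 mm by 178 mm) begins 61 mm behind the grasp point.
Start: joints at [-1.222, 0.477, 0.022, 1.555, -0.011, 1.109, -0.083], TCP at [0.298, 0.606, 0.223] pointing down, gripper open.
Joint ranges: [-2.96, 2.96], [-0.34, 2.1], [-1.41, 1.46], [0.24, 2.44], [-1.37, 4.51], [0.17, 1.92], [-2.96, 2.96]. Speed limits (rad/s): [2.39, 2.39, 3.14, 3.14, 3.14, 3.14, 3.14].

INTERFACE

Orientations are given as a unit quaternion [x, y, z, w].
In Python, from plant import manip, optics gives the robot as it stands.
- The arm moves only by the tool step_arm, never from a script. Its argument "deltas" is a list of rows, each a list of 3 entries, a list of its own where there are three numbers: the finger opening in m, from 0 to 0.0878, then the shift along the world's x, y, z in m, then the turn, a rotation vector about the world's x, y, z in rad. A call has 1 to 8 rows; each row is the pose to reach, as a shift and turn from the pose commanded when the call began; what a row does not reach only later rows make up. A row lasts 1/12 s, in which the tool goes at most 41.7 mm and 7.16 degrees, less where a joint would pass 70% of its speed; a pose out of reach is approached as far as the arm can. A call with a gripper value outside its range is refused whole. The fingers move at their own pace and stop on an object; "squeeze" is the grip in N (left out, the last holds). Time passes only in rows, so rows that repeat a pose let the fingers close. It gives the time, the measured TCP pose, the force, the opening and the grip force at its end, in the units of the state.
- manip.observe(): the state, without advancing time (a new reading comes with each control period).
- optics.snapshot(name): name is "side" or "top"; returns a dict with "pixels" (420x560x3 uint8, red, green, blue), "range_z" (420x560 float32, m along the optical axis (not along the pixel's ray), 0 where there is no reading), "mtx" (3x3 intrinsics, pixels), "k1" (the pictures are not rectified: a ray, as slopes to the right and down, at radius r is drawn at 1 + k1 r^2 times it, then the intrinsics apply), "origin" and "attitude" of the camera in the world. Camera axes: x right, y down, z forward; pixel columns grow to the right and rows downward; lengths in m; the calibration is good to about 2 mm. A picture is of the moment at which its call begins.
- manip.hand_in(): hands the job in; it is judged then, once.
The state is a dict: "t": time; "qpos": joint angles; "dq": joint speeds; "joint_efforts": joint torques, N m; "tool_pos": TCP position; "tool_rot": TCP orientation; "ft_force": force on the tool from outside, world axes, zero at the start; "wrist_torque": the same for the moment, N m; "gripper_width": finger opening in m; "gripper_force": force on a finger pad.
Only numpy, scipy, OpenCV 4.12 (cv2) and the standard library are available. Lean on these libraries where they do the work, as an engineer would, in place of code of your own. Each camera call takes 0.05 s, during which the arm holds its last target. There are 200 camera calls.

TASK

Swap the long circuit card in the metal card cage for the long spare card in the wire-sided stand: first pull the old long card out of the cage and park it in the stand's empty long slot, then fit the spare long card into the cage's long slot. Lower each card gently until it sits fully home on the bottom of its slot and let go, never dropping it in; leave the two short cards in their slots and do not knock anything else on the bench about.

Things in the scene. Friction and masses are not known exactly. Their poses are not given: they have to be found in the camera images.
- cage: Card cage, fixed: aluminium base plate 150 (x) x 156 (y) x 10 mm with two solid side panels 66 mm high at y = +-76 mm. Carries two slots at x = -30 and +30 mm, one long and one short, in either order. Origin: centre of its underside on the table.
- stand: Card stand, fixed: black base plate 210 (x) x 156 (y) x 10 mm with a steel wire rail 58 mm high along each side (y = +-74 mm). Carries three slots at x = -60, 0 and +60 mm in any order: two long, one short. Origin: centre of its underside on the table.
- old_card: Circuit card on edge: green board, black chips, bare metal edges, 120 mm long (y) x 8 mm thick (x) x 80 mm tall (z); black pull tab centred on its top edge, 40 (y) x 10 (x) x 35 mm tall; 115 mm in all. Origin: centre of its underside; z up. Same either way round. About 250 g. It starts in the cage's long slot.
- spare_card: Circuit card on edge: green board, black chips, bare metal edges, 120 mm long (y) x 8 mm thick (x) x 80 mm tall (z); black pull tab centred on its top edge, 40 (y) x 10 (x) x 35 mm tall; 115 mm in all. Origin: centre of its underside; z up. Same either way round. About 250 g. It starts in one of the stand's two long slots.
- cage_short_card: Circuit card on edge: green board, black chips, bare metal edges, 90 mm long (y) x 8 mm thick (x) x 80 mm tall (z); black pull tab centred on its top edge, 40 (y) x 10 (x) x 35 mm tall; 115 mm in all. Origin: centre of its underside; z up. Same either way round. About 190 g. It stands in the cage's short slot and stays there.
- stand_short_card: Circuit card on edge: green board, black chips, bare metal edges, 90 mm long (y) x 8 mm thick (x) x 80 mm tall (z); black pull tab centred on its top edge, 40 (y) x 10 (x) x 35 mm tall; 115 mm in all. Origin: centre of its underside; z up. Same either way round. About 190 g. It stands in the stand's short slot and stays there.
- old_card_grip (a point): Grip point in the old card's pull tab: 102 mm above its underside, 22 mm above the board's top edge, 13 mm below the tab's top. Tabs of neighbouring cards stand 60 mm apart centre to centre (50 mm free between them), so open the fingers little.
- spare_card_grip (a point): Grip point in the spare card's pull tab, placed as on the old card.
- cage_slot_long: Slot on the cage for a 120 mm card from above: two grey upright guides fixed on the base plate, forming a channel 10 mm wide (x), 123 mm long (y) inside; flared lip 64 mm above this origin. Origin: centre of underside, 10 mm above the table; a card's underside rests 6 mm above it. z up. Holds the old card at the start; the spare card goes here.
- cage_slot_short: Slot on the cage for a 90 mm card from above: two grey upright guides fixed on the base plate, forming a channel 10 mm wide (x), 93 mm long (y) inside; flared lip 64 mm above this origin. Origin: centre of underside, 10 mm above the table; a card's underside rests 6 mm above it. z up. Holds a short card.
- stand_slot_empty: Slot on the stand for a 120 mm card from above: two grey upright guides fixed on the base plate, forming a channel 10 mm wide (x), 123 mm long (y) inside; flared lip 64 mm above this origin. Origin: centre of underside, 10 mm above the table; a card's underside rests 6 mm above it. z up. The only empty slot at the start; the old card goes here.
- stand_slot_spare: Slot on the stand for a 120 mm card from above: two grey upright guides fixed on the base plate, forming a channel 10 mm wide (x), 123 mm long (y) inside; flared lip 64 mm above this origin. Origin: centre of underside, 10 mm above the table; a card's underside rests 6 mm above it. z up. Holds the spare card at the start.
- stand_slot_short: Slot on the stand for a 90 mm card from above: two grey upright guides fixed on the base plate, forming a channel 10 mm wide (x), 93 mm long (y) inside; flared lip 64 mm above this origin. Origin: centre of underside, 10 mm above the table; a card's underside rests 6 mm above it. z up. Holds a short card.
- bottle: Loose clear water bottle, upright, 62 mm diameter, 190 mm tall. Origin: centre of its underside. Leave alone.
- spool: Loose solder spool standing on end, 62 mm diameter, 50 mm tall. Origin: centre of its underside. Leave alone.
- screwdriver: Loose screwdriver lying along its x, 190 mm long, about 30 mm thick. Leave alone.
- multimeter: Loose yellow hand multimeter lying flat, 165 (x) x 85 (y) x 36 mm with a 45 mm tall dial. Origin: centre of its underside. Leave alone.
- flux_jar: Loose amber jar, 60 mm diameter, 60 mm tall. Origin: centre of its underside. Leave alone.
Mind the look-alikes: they are no part of the job. Leave any purple or white look-alike of the cage_short_card alone. What is shaped like the spare_card but red is not meant.

How it is judged:
By the outcome, as a careful person would: the job done as asked, in the order asked, and still so for the second after the job is handed in, with the robot touching nothing.
It also fails if it takes over 61 s, if anything falls off the work surface, if the arm or the gripper's body presses on something with over 40 N, if the wrist force passes 120 N, or if a joint passes its speed limit or range.

## Working session

There is one attempt and no reset: what is moved stays moved. The work goes in short steps, Python scripts to look and compute and a tool call to move; the robot and the scene stay as the last step left them, time stands still between calls to the robot, and variables do not carry over. Pictures are saved under pics/ and viewed, at most 10 in all, crops included, and the job is handed in when it is done.

Besides the shell and the picture viewer there is one more tool, called after "Request:" as a command line: name --argument value ..., lists and objects as JSON in quotes. step_arm: Moves the arm, as the interface text tells. Its arguments: {"type":"object","properties":{"deltas":{"type":"array","items":{"type":"array"}},"squeeze":{"type":"number"}},"required":["deltas"]}

```bash
mkdir -p pics; cat > h.py <<'E'
import numpy as np, cv2
from scipy.spatial.transform import Rotation as R
def und(s,u,v):
    K=np.array(s['mtx']);k=s['k1']
    k=float(np.ravel(k)[0])
    p=cv2.undistortPoints(np.array([[[u,v]]],float).reshape(-1,1,2),K,np.array([k,0,0,0.]))
    return p.reshape(-1,2)
def rot(s):
    a=np.array(s['attitude']); return a if a.shape==(3,3) else R.from_quat(a).as_matrix()
def cloud(s):
    h,w=s['range_z'].shape
    U,V=np.meshgrid(np.arange(w),np.arange(h))
    pts=np.stack([U.ravel(),V.ravel()],1).astype(float)
    n=cv2.undistortPoints(pts.reshape(-1,1,2),np.array(s['mtx']),np.array([float(np.ravel(s['k1'])[0]),0,0,0])).reshape(-1,2)
    z=s['range_z'].ravel()
    c=np.c_[n*z[:,None],z]
    return (c@rot(s).T+np.array(s['origin'])).reshape(h,w,3)
def plane(s,u,v,z):
    d=np.append(und(s,u,v)[0],1)@rot(s).T; o=np.array(s['origin'])
    return o+d*(z-o[2])/d[2]
E
python3 - <<'E'
from plant import manip, optics
import cv2,pickle
for n in('top','side'):
    s=optics.snapshot(n); pickle.dump(s,open(n+'.pkl','wb'))
    cv2.imwrite(f'pics/{n}0.png',s['pixels'][...,::-1])
    print(n,s['mtx'],s['k1'],s['origin'],s['attitude'])
print(manip.observe())
E
```

```text
top [[494.6123184    0.         280.95827403]
 [  0.         494.6123184  209.81955121]
 [  0.           0.           1.        ]] -0.15237677372936004 [ 0.33696446 -0.03039885  1.40259978] [ 0.71423369 -0.69454038  0.05477314 -0.06696118]
side [[501.35701481   0.         276.97470352]
 [  0.         501.35701481 206.3920192 ]
 [  0.           0.           1.        ]] -0.1491733697132484 [ 0.39290259 -0.92453029  0.85690687] [ 0.89941138 -0.09453546  0.03299    -0.42548075]
{'t': 0.1, 'qpos': array([-1.22213246,  0.47770987,  0.02235611,  1.55631055, -0.01150243,
        1.10932553, -0.08309022]), 'dq': array([ 0.00261286, -0.00344936,  0.00028621, -0.00165303, -0.00130095,
        0.00124247, -0.00142639]), 'joint_efforts': array([ 5.35878251e-03, -5.84088206e+01,  1.54036637e+00, -2.73312861e+01,
       -5.42098191e-02,  1.31265869e-02,  3.65246206e-05]), 'tool_pos': array([0.29748694, 0.6053144 , 0.22180204]), 'tool_rot': array([ 2.26393319e-01,  9.74035628e-01, -8.02919993e-04, -1.24254926e-04]), 'ft_force': array([-0.63652401, -0.91489092, -0.01260025]), 'wrist_torque': array([-0.00113758, -0.00465825, -0.01911125]), 'gripper_force': 0.0, 'gripper_width': 0.08789146472464379}
```

View pics/top0.png

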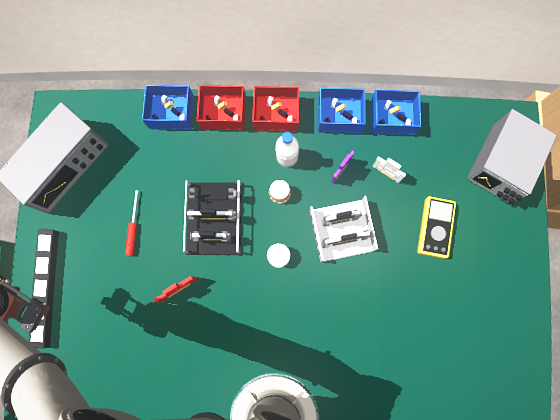

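View pics/side0.png

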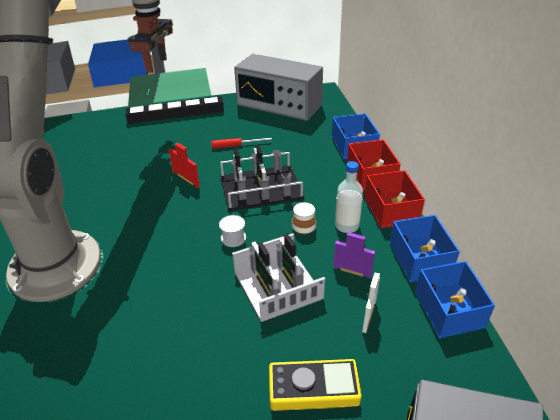

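The top view shows the stand at about (212,218): its far slot (row ~190) is empty and two cards stand at rows ~214 and ~237. The cage is at about (344,230) with cards at rows ~215 and ~238. The bottle, jar and spool stand between and beyond them. Next I measure the tabs and rails.

```bash
python3 - <<'E'
import pickle,cv2,numpy as np
from h import *
s=pickle.load(open('top.pkl','rb')); C=cloud(s)
im=s['pixels'][...,::-1]
a=cv2.resize(im[170:270,170:260],None,fx=5,fy=5,interpolation=cv2.INTER_CUBIC)
b=cv2.resize(im[170:270,300:390],None,fx=4,fy=5,interpolation=cv2.INTER_CUBIC)
cv2.imwrite('pics/crop.png',np.hstack([a[:, :440],b]))
for name in('top','side'):
  s=pickle.load(open(name+'.pkl','rb')); C=cloud(s)
  print(name,'table z',np.median(C[...,2][200:350,100:500]))
  for nm,(x0,x1,y0,y1) in dict(stand=(.25,.5,.06,.29),cage=(.25,.5,-.29,-.06)).items():
    for zl,zh in((.115,.15),(.085,.105),(.055,.083)):
        m=((C[...,0]>x0)&(C[...,0]<x1)&(C[...,1]>y0)&(C[...,1]<y1)&(C[...,2]>zl)&(C[...,2]<zh)).astype(np.uint8)
        n,L,st,_=cv2.connectedComponentsWithStats(m,connectivity=8)
        for i in range(1,n):
            if st[i,4]<6: continue
            P=C[L==i]; r=cv2.minAreaRect((P[:,:2]*1000).astype(np.float32))
            print(nm,zl,st[i],'mean',P.mean(0).round(4),'rect',np.round(r[0],1),np.round(r[1],1),round(r[2],1),'zmax',P[:,2].max().round(3))
E
```

```text
top table z 0.0013791714131511368
stand 0.115 [199 232  17   4  63] mean [0.4904 0.186  0.1307] rect [490.5 186.9] [ 8.4 40.2] 0.9 zmax 0.137
stand 0.115 [166 285   8   7  19] mean [0.3462 0.2801 0.1177] rect [345.9 278.5] [ 9.3 22.6] 34.4 zmax 0.121
stand 0.085 [192 234   9   3  24] mean [0.4892 0.222  0.0974] rect [489.5 220.7] [ 6.3 21. ] 4.6 zmax 0.101
stand 0.085 [216 234  10   3  30] mean [0.4914 0.1548 0.0974] rect [491.3 154.4] [ 6.3 24.9] 1.7 zmax 0.103
stand 0.085 [168 284  12  10  19] mean [0.3465 0.2724 0.0944] rect [345.1 277.1] [ 6.5 35.3] 35.8 zmax 0.104
stand 0.055 [183 233   3  19  32] mean [0.4734 0.2618 0.058 ] rect [473.9 261.1] [49.9  6.1] 2.9 zmax 0.063
stand 0.055 [190 233  40   8 108] mean [0.488  0.19   0.0715] rect [488.8 188. ] [ 20.5 107.8] 0.9 zmax 0.079
stand 0.055 [237 234   2  18  31] mean [0.476  0.1125 0.0586] rect [476.7 112.5] [46.   3.3] 2.0 zmax 0.065
stand 0.055 [171 276  23  17  68] mean [0.3622 0.2517 0.0722] rect [357.1 260.3] [ 9.2 70.6] 35.2 zmax 0.083
cage 0.115 [341 234  16   6  60] mean [ 0.4948 -0.18    0.1299] rect [ 496.1 -182.1] [ 9.
[... 1242 characters left out ...]
.3] [11.7 77.2] 34.9 zmax 0.083
stand 0.055 [221 159  23  29 132] mean [0.4862 0.188  0.0674] rect [483.8 199.6] [ 30.7 140.8] 14.8 zmax 0.083
stand 0.055 [228 190  18   5  31] mean [0.4767 0.1099 0.0584] rect [477.3 110.1] [43.8  9.7] 1.3 zmax 0.061
cage 0.115 [257 242  10  19 100] mean [ 0.4943 -0.1863  0.1279] rect [ 495.8 -185.8] [ 9.8 42.3] 11.7 zmax 0.134
cage 0.085 [252 242  15  26  68] mean [ 0.4897 -0.1596  0.0957] rect [ 490.1 -165.8] [ 7.  82.4] 8.0 zmax 0.104
cage 0.055 [233 247  35  33 251] mean [ 0.4769 -0.1445  0.0672] rect [ 483. -153.] [ 38.1 108.1] 36.0 zmax 0.083
cage 0.055 [259 296  14  10  81] mean [ 0.485  -0.2667  0.063 ] rect [ 485.4 -265.9] [27.7  8.1] 12.5 zmax 0.07
```

View pics/crop.png

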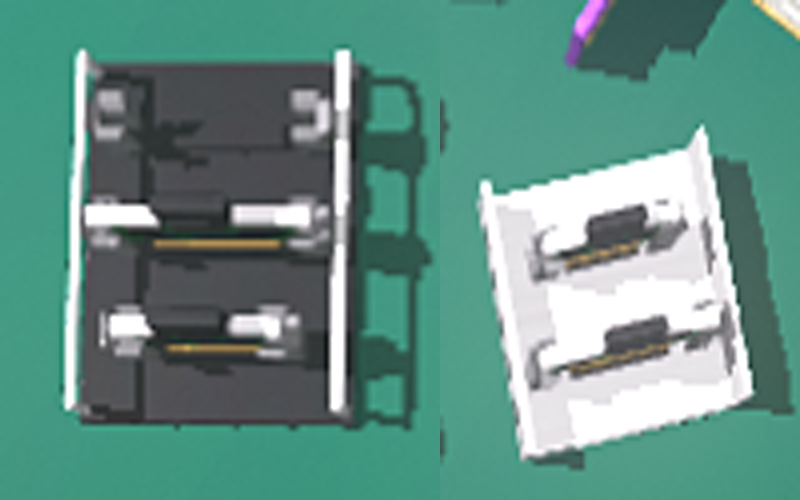

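The crop shows the stand's middle card (row ~215) is the long one, the near card short and the far slot empty. In the cage the near card (row ~340) looks longer than the far one. I'll check that by length.

```bash
python3 - <<'E'
import pickle,cv2,numpy as np
from h import *
for name in('top','side'):
  s=pickle.load(open(name+'.pkl','rb')); C=cloud(s)
  for nm,(x0,x1,y0,y1) in dict(stand=(.42,.68,.08,.29),cage=(.42,.65,-.29,-.08)).items():
    for zl,zh in((.12,.145),(.088,.105),(.05,.085)):
        m=((C[...,0]>x0)&(C[...,0]<x1)&(C[...,1]>y0)&(C[...,1]<y1)&(C[...,2]>zl)&(C[...,2]<zh)).astype(np.uint8)
        n,L,st,_=cv2.connectedComponentsWithStats(m,connectivity=8)
        for i in range(1,n):
            if st[i,4]<8: continue
            P=C[L==i]; r=cv2.minAreaRect((P[:,:2]*1000).astype(np.float32))
            print(name,nm,zl,st[i],'rect',np.round(r[0],1),np.round(r[1],1),round(r[2],1),'z',P[:,2].mean().round(3))
            if zl<.1: 
                d=P[:,:2]-P[:,:2].mean(0); print('   y',P[:,1].min().round(3),P[:,1].max().round(3))
E
```

```text
top stand 0.12 [200 209  16   5  65] rect [551.1 188.2] [ 9.7 39.7] 3.0 z 0.131
top stand 0.12 [199 232  16   4  62] rect [490.5 187.1] [ 8.4 39.8] 0.9 z 0.131
top stand 0.088 [187 211  45   4 125] rect [551.3 188.9] [ 10.1 119.7] 1.7 z 0.097
   y 0.129 0.249
top stand 0.088 [192 234   9   3  24] rect [489.5 220.7] [ 6.3 21. ] 4.6 z 0.097
   y 0.21 0.231
top stand 0.088 [216 234  10   3  30] rect [491.3 154.4] [ 6.3 24.9] 1.7 z 0.097
   y 0.142 0.167
top stand 0.05 [183 181  53  71 368] rect [548.8 193.7] [196. 146.] 1.5 z 0.065
   y 0.121 0.269
top stand 0.05 [237 180   4  72 152] rect [552.9 113.8] [198.5   6.7] 1.1 z 0.059
   y 0.11 0.119
top stand 0.05 [229 188   8  10  58] rect [614.  131.1] [23.1 20.9] 3.0 z 0.07
   y 0.12 0.142
top stand 0.05 [189 209   5   2  10] rect [562.4 242.7] [ 3.4 11.8] 1.1 z 0.074
   y 0.237 0.249
top stand 0.05 [190 231  40  10 142] rect [491.8 188.1] [ 25.6 107.6] 1.9 z 0.071
   y 0.134 0.242
top cage 0.12 [336 210  16   7  69] rect [ 555.1 -169. ] [10.3 40. ] 12.8 z 0.131
top cage 0.12 [341 232  16   7  68] rect [ 496.5 -183. ] [10.1 39.7] 13.9 z 0
[... 1661 characters left out ...]
6
   y 0.129 0.265
side cage 0.12 [283 234  12  16 103] rect [ 554.8 -171.8] [10.5 42. ] 13.6 z 0.129
side cage 0.12 [257 242  12  18 109] rect [ 496.6 -185.6] [11.6 42.3] 11.7 z 0.129
side cage 0.088 [279 238  21  31 118] rect [ 554.3 -171.8] [ 9.7 94.7] 13.0 z 0.096
   y -0.218 -0.126
side cage 0.088 [252 242  25  42 145] rect [ 496.8 -185.5] [  9.7 123. ] 13.0 z 0.096
   y -0.246 -0.125
side cage 0.05 [289 234   4   7  18] rect [576.9 -90. ] [11.7  6.1] 62.4 z 0.062
   y -0.094 -0.083
side cage 0.05 [263 237  41  47 454] rect [ 542.8 -161.6] [ 47.6 132.5] 10.0 z 0.067
   y -0.226 -0.092
side cage 0.05 [233 247  92  61 908] rect [ 527.2 -179.9] [148.2 161.2] 13.2 z 0.064
   y -0.271 -0.109
```

Request:
step_arm --deltas '[[0.03,[0.02,-0.03,0.01],[0,0,-0.11]],[0.03,[0.04,-0.07,0.02],[0,0,-0.22]],[0.03,[0.06,-0.105,0.02],[0,0,-0.33]],[0.03,[0.08,-0.14,0.02],[0,0,-0.44]],[0.03,[0.1,-0.175,0.02],[0,0,-0.55]],[0.03,[0.12,-0.21,0.02],[0,0,-0.66]],[0.03,[0.14,-0.245,0.02],[0,0,-0.77]],[0.03,[0.16,-0.28,0.02],[0,0,-0.885]]]' --squeeze 25

```text
t: 0.77
tool_pos: [0.4581, 0.3238, 0.2425]
tool_rot: [0.624, 0.782, -0.0, -0.0]
ft_force: [0.4, 0.3, -0.5]
gripper_width: 0.0377
gripper_force: 0.0
```

```bash
python3 - <<'E'
import pickle
from h import *
s=pickle.load(open('top.pkl','rb'));t=pickle.load(open('side.pkl','rb'))
print('bottle',plane(s,287,138,.19),plane(t,352,167,.19))
E
```

```text
bottle [ 0.73486532 -0.01632469  0.19      ] [ 0.73702785 -0.02659965  0.19      ]
```

Request:
step_arm --deltas '[[0.03,[0.01,-0.04,0],[0,0,0]],[0.03,[0.02,-0.08,0],[0,0,0]],[0.03,[0.03,-0.12,0],[0,0,0]],[0.03,[0.039,-0.16,0],[0,0,0]],[0.03,[0.039,-0.2,0],[0,0,0]],[0.03,[0.039,-0.24,0],[0,0,0]],[0.03,[0.039,-0.28,0],[0,0,0]],[0.03,[0.039,-0.32,0],[0,0,0]]]'

```text
t: 1.43
tool_pos: [0.4961, 0.0039, 0.2425]
tool_rot: [0.622, 0.783, 0.0, -0.0]
ft_force: [0.5, -0.1, -0.3]
gripper_width: 0.03
gripper_force: 0.0
```

Request:
step_arm --deltas '[[0.03,[0,-0.04,0],[0,0,0]],[0.03,[0,-0.08,0],[0,0,0]],[0.03,[0,-0.12,0],[0,0,0]],[0.03,[0,-0.15,0],[0,0,0]],[0.03,[0,-0.175,0],[0,0,0]],[0.03,[0,-0.189,0],[0,0,0]],[0.03,[0,-0.189,-0.02],[0,0,0]],[0.03,[0,-0.189,-0.04],[0,0,0]]]'

```text
t: 2.1
tool_pos: [0.4971, -0.1849, 0.2029]
tool_rot: [0.623, 0.782, 0.001, 0.001]
ft_force: [-0.2, 0.3, -0.4]
gripper_width: 0.0299
gripper_force: 0.0
```

Request:
step_arm --deltas '[[0.03,[0,0,-0.03],[0,0,0]],[0.03,[0,0,-0.06],[0,0,0]],[0.03,[0,0,-0.08],[0,0,0]],[0.03,[0,0,-0.095],[0,0,0]],[0.03,[0,0,-0.102],[0,0,0]],[0.03,[0,0,-0.102],[0,0,0]],[0.015,[0,0,-0.102],[0,0,0]],[0.005,[0,0,-0.102],[0,0,0]]]'

```text
t: 2.77
tool_pos: [0.4974, -0.1835, 0.1016]
tool_rot: [0.622, 0.783, 0.0, 0.001]
ft_force: [-0.0, -0.7, 0.1]
gripper_width: 0.02
gripper_force: 0.0
```

Request:
step_arm --deltas '[[0.0,[0,0,0],[0,0,0]],[0.0,[0,0,0],[0,0,0]],[0.0,[0,0,0],[0,0,0]],[0.0,[0,0,0],[0,0,0]]]'

```text
t: 3.1
tool_pos: [0.4971, -0.1834, 0.1016]
tool_rot: [0.622, 0.783, 0.0, 0.0]
ft_force: [-1.3, 1.2, 6.2]
gripper_width: 0.01
gripper_force: 25.0
```

Request:
step_arm --deltas '[[0.0,[0,0,0.005],[0,0,0]],[0.0,[0,0,0.015],[0,0,0]],[0.0,[0,0,0.03],[0,0,0]],[0.0,[0,0,0.045],[0,0,0]],[0.0,[0,0,0.06],[0,0,0]],[0.0,[0,0,0.08],[0,0,0]],[0.0,[0,0,0.1],[0,0,0]],[0.0,[0,0,0.12],[0,0,0]]]' --squeeze 35

```text
t: 3.77
tool_pos: [0.4964, -0.1831, 0.2222]
tool_rot: [0.622, 0.783, 0.0, -0.0]
ft_force: [0.6, 0.1, -2.1]
gripper_width: 0.0098
gripper_force: 35.0
```

Request:
step_arm --deltas '[[0.0,[0,0.01,0.02],[0,0,0]],[0.0,[0,0.03,0.03],[0,0,-0.02]],[0.0,[0,0.06,0.03],[0,0,-0.05]],[0.0,[0,0.095,0.03],[0,0,-0.08]],[0.0,[0,0.13,0.03],[0,0,-0.11]],[0.0,[0,0.165,0.03],[0,0,-0.14]],[0.0,[0.01,0.2,0.03],[0,0,-0.17]],[0.0,[0.02,0.235,0.03],[0,0,-0.2]]]'

```text
t: 4.43
tool_pos: [0.5162, 0.0534, 0.2515]
tool_rot: [0.697, 0.717, 0.0, -0.0]
ft_force: [1.0, -0.6, -1.7]
gripper_width: 0.0099
gripper_force: 35.0
```

Request:
step_arm --deltas '[[0.0,[0.015,0.03,0],[0,0,0]],[0.0,[0.03,0.06,0],[0,0,0]],[0.0,[0.045,0.09,0],[0,0,0]],[0.0,[0.06,0.11,0],[0,0,0]],[0.0,[0.075,0.125,0],[0,0,0]],[0.0,[0.085,0.135,0],[0,0,0]],[0.0,[0.095,0.138,0],[0,0,0]],[0.0,[0.095,0.138,0],[0,0,0]]]'

```text
t: 5.1
tool_pos: [0.6127, 0.1912, 0.2508]
tool_rot: [0.696, 0.718, 0.0, 0.0]
ft_force: [0.1, 0.7, -2.5]
gripper_width: 0.0097
gripper_force: 35.0
```

```bash
python3 - <<'E'
from plant import manip, optics
import cv2,pickle
from h import *
o=manip.observe();print(o['tool_pos'],o['tool_rot'],o['ft_force'])
for n in('top','side'):
    s=optics.snapshot(n); pickle.dump(s,open(n+'1.pkl','wb')); C=cloud(s)
    for nm,m in dict(guides=(C[...,2]>.055)&(C[...,2]<.08)&(C[...,0]>.585)&(C[...,0]<.64)&(C[...,1]>.117)&(C[...,1]<.26),
              card=(C[...,2]>.15)&(C[...,2]<.238)&(C[...,0]>.55)&(C[...,0]<.68)&(C[...,1]>.11)&(C[...,1]<.27)).items():
        k,L,st,_=cv2.connectedComponentsWithStats(m.astype(np.uint8),connectivity=8)
        for i in range(1,k):
            if st[i,4]<8: continue
            P=C[L==i]; r=cv2.minAreaRect((P[:,:2]*1000).astype(np.float32))
            print(n,nm,st[i],np.round(r[0],1),np.round(r[1],1),round(r[2],1),'z',P[:,2].min().round(3),P[:,2].max().round(3))
im=np.hstack([cv2.resize(pickle.load(open(n+'1.pkl','rb'))['pixels'][b:b+130,a:a+130,::-1],None,fx=3,fy=3,interpolation=cv2.INTER_CUBIC) for n,a,b in(('top',150,140),('side',215,70))])
cv2.imwrite('pics/c1.png',im)
E
```

```text
[0.61272238 0.19117349 0.25080358] [6.96221341e-01 7.17826999e-01 1.74200098e-04 4.61302188e-04] [ 0.14080115  0.68786025 -2.54192808]
top guides [229 188   8  10  53] [613.9 130.8] [23.8 20.5] 2.5 z 0.056 0.08
top guides [238 188   1   8   8] [619.6 117.4] [20.1  0.6] 2.3 z 0.056 0.062
top card [205 178  24   8 143] [611.  160.3] [ 7.3 61.6] 6.6 z 0.164 0.238
side guides [272 150  10  10  71] [609.6 246.6] [28. 23.] 7.5 z 0.055 0.079
side guides [280 173  11  11  64] [612.6 131.7] [24.  24.3] 7.5 z 0.055 0.078
side card [274 106  14  41 321] [611.5 186.8] [  9.2 124.4] 2.1 z 0.167 0.238
```

View pics/c1.png

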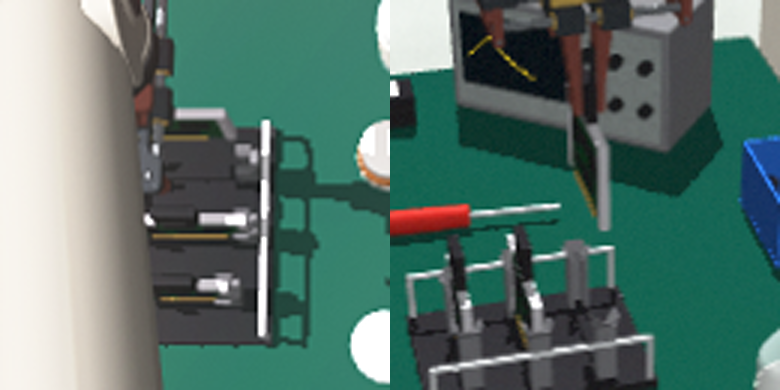

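The card hangs upright over the empty slot (side-view crop, about (590,170)), with the far guides below it at (575,270) and (600,335). I estimate a 1 mm correction in x and y. I'll lower to just above the lip first.

Request:
step_arm --deltas '[[0.0,[-0.001,-0.001,-0.01],[0,0,0]],[0.0,[-0.001,-0.001,-0.025],[0,0,0]],[0.0,[-0.001,-0.001,-0.045],[0,0,0]],[0.0,[-0.001,-0.001,-0.06],[0,0,0]],[0.0,[-0.001,-0.001,-0.07],[0,0,0]],[0.0,[-0.001,-0.001,-0.08],[0,0,0]],[0.0,[-0.001,-0.001,-0.085],[0,0,0]],[0.0,[-0.001,-0.001,-0.09],[0,0,0]]]'

```text
t: 5.87
tool_pos: [0.6107, 0.1886, 0.1604]
tool_rot: [0.697, 0.717, 0.0, 0.0]
ft_force: [0.0, 0.1, -2.1]
gripper_width: 0.0098
gripper_force: 35.0
```

Request:
step_arm --deltas '[[0.0,[0,0,-0.003],[0,0,0]],[0.0,[0,0,-0.006],[0,0,0]],[0.0,[0,0,-0.009],[0,0,0]],[0.0,[0,0,-0.012],[0,0,0]],[0.0,[0,0,-0.015],[0,0,0]],[0.0,[0,0,-0.018],[0,0,0]],[0.0,[0,0,-0.021],[0,0,0]],[0.0,[0,0,-0.024],[0,0,0]]]'

```text
t: 6.53
tool_pos: [0.611, 0.1894, 0.1367]
tool_rot: [0.697, 0.717, 0.001, 0.0]
ft_force: [-0.0, 2.7, -0.3]
gripper_width: 0.0099
gripper_force: 35.0
```

Request:
step_arm --deltas '[[0.0,[0,0,-0.004],[0,0,0]],[0.0,[0,0,-0.008],[0,0,0]],[0.0,[0,0,-0.012],[0,0,0]],[0.0,[0,0,-0.016],[0,0,0]],[0.0,[0,0,-0.02],[0,0,0]],[0.0,[0,0,-0.024],[0,0,0]],[0.0,[0,0,-0.028],[0,0,0]],[0.0,[0,0,-0.031],[0,0,0]]]'

```text
t: 7.2
tool_pos: [0.6109, 0.1893, 0.1053]
tool_rot: [0.697, 0.717, 0.0, -0.0]
ft_force: [-0.1, 4.3, 1.1]
gripper_width: 0.0095
gripper_force: 35.0
```

Request:
step_arm --deltas '[[0.0,[0,0,-0.001],[0,0,0]],[0.0,[0,0,-0.002],[0,0,0]],[0.0,[0,0,-0.003],[0,0,0]],[0.0,[0,0,-0.0035],[0,0,0]],[0.0,[0,0,-0.004],[0,0,0]],[0.0,[0,0,-0.004],[0,0,0]]]'

```text
t: 7.7
tool_pos: [0.6109, 0.1892, 0.1018]
tool_rot: [0.697, 0.717, 0.0, -0.0]
ft_force: [1.7, 4.7, 0.6]
gripper_width: 0.0099
gripper_force: 35.0
```

Request:
step_arm --deltas '[[0.0,[0,0,-0.0005],[0,0,0]],[0.0,[0,0,-0.001],[0,0,0]],[0.0,[0,0,-0.001],[0,0,0]]]'

```text
t: 7.95
tool_pos: [0.611, 0.1893, 0.1017]
tool_rot: [0.697, 0.717, 0.001, -0.0]
ft_force: [-0.1, 5.0, 6.6]
gripper_width: 0.0097
gripper_force: 35.0
```

Request:
step_arm --deltas '[[0.014,[0,0,0.0005],[0,0,0]],[0.02,[0,0,0.0005],[0,0,0]],[0.03,[0,0,0.0005],[0,0,0]],[0.03,[0,0,0.0005],[0,0,0]],[0.03,[0,0,0.01],[0,0,0]],[0.03,[0,0,0.03],[0,0,0]],[0.03,[0,0,0.055],[0,0,0]],[0.03,[0,0,0.08],[0,0,0]]]'

```text
t: 8.62
tool_pos: [0.6103, 0.1882, 0.1816]
tool_rot: [0.697, 0.717, -0.001, -0.0]
ft_force: [-0.0, -0.2, 0.5]
gripper_width: 0.0299
gripper_force: 0.0
```

Request:
step_arm --deltas '[[0.03,[-0.02,0,0.0],[0,0,0]],[0.03,[-0.045,-0.001,0.0],[0,0,0]],[0.03,[-0.06,-0.001,0.0],[0,0,0]],[0.03,[-0.06,-0.001,0.0],[0,0,0]]]'

```text
t: 8.95
tool_pos: [0.548, 0.1877, 0.1812]
tool_rot: [0.696, 0.718, -0.001, -0.001]
ft_force: [-0.6, 0.2, -0.0]
gripper_width: 0.0301
gripper_force: 0.0
```

```bash
cat > m.py <<'E'
from plant import manip, optics
import cv2,pickle,sys
from h import *
o=manip.observe();print(o['tool_pos'],o['tool_rot'],o['ft_force'])
for n in('top','side'):
    s=optics.snapshot(n); pickle.dump(s,open(n+'2.pkl','wb')); C=cloud(s)
    for nm,(x0,x1,y0,y1) in dict(stand=(.46,.68,.08,.29),cage=(.42,.65,-.29,-.08)).items():
      for zl,zh in((.122,.142),(.088,.105)):
        m=(C[...,2]>zl)&(C[...,2]<zh)&(C[...,0]>x0)&(C[...,0]<x1)&(C[...,1]>y0)&(C[...,1]<y1)
        k,L,st,_=cv2.connectedComponentsWithStats(m.astype(np.uint8),connectivity=8)
        for i in range(1,k):
            if st[i,4]<8: continue
            P=C[L==i]; r=cv2.minAreaRect((P[:,:2]*1000).astype(np.float32))
            print(n,nm,zl,st[i],np.round(r[0],1),np.round(r[1],1),round(r[2],1),'z',P[:,2].mean().round(4),P[:,2].max().round(3))
im=np.hstack([cv2.resize(pickle.load(open(n+'2.pkl','rb'))['pixels'][b:b+200,a:a+200,::-1],None,fx=2,fy=2,interpolation=cv2.INTER_CUBIC) for n,a,b in(('top',180,120),('side',190,110))])
cv2.imwrite(sys.argv[1],im)
E
python3 m.py pics/c2.png
```

```text
[0.54797453 0.18768371 0.18116411] [ 6.96484222e-01  7.17571314e-01 -5.79709387e-04 -8.95505251e-04] [-0.64940674  0.23728242 -0.03126077]
top stand 0.122 [213 186   4   5  17] [611.5 172.8] [ 8.  10.4] 82.9 z 0.1308 0.135
top stand 0.122 [213 209   3   4  12] [552.  170.7] [9.  4.6] 5.3 z 0.1293 0.135
top stand 0.122 [211 232   4   4  12] [491.  171.1] [8.1 8.1] 4.2 z 0.1299 0.137
top stand 0.088 [213 190  20   3  51] [611.5 155. ] [ 8.2 51.3] 1.2 z 0.0981 0.104
top stand 0.088 [214 211  18   4  63] [552.4 151.9] [ 9.9 46.3] 1.5 z 0.0967 0.103
top stand 0.088 [215 234  11   3  31] [491.4 155.5] [ 6.6 26.3] 2.2 z 0.0969 0.103
top cage 0.122 [336 210  16   7  67] [ 554.9 -169. ] [10.3 39.7] 14.1 z 0.1307 0.137
top cage 0.088 [351 210   8   5  25] [ 562.8 -202.9] [ 9.1 21.5] 15.7 z 0.0964 0.1
top cage 0.088 [326 215  10   5  34] [ 548.2 -137.4] [ 8.2 25.6] 13.8 z 0.0965 0.102
side stand 0.122 [277 142   7  12  52] [610.1 188.1] [10.9 44.3] 4.9 z 0.1303 0.135
side stand 0.122 [257 145   6  12  48] [553.6 186.4] [45.8  9.8] 89.5 z 0.1304 0.135
side stand 0.122 [234 148   7  12  48] [493.5 186.1] [10.9 42.2] 1.3 z 0.1301 0.134
side stand 0.088 [275 145   5  12  18] [606.1 215.9] [67.8  4.9] 85.7 z 0.0972 0.104
side stand 0.088 [255 148   2   7  12] [549.8 233. ] [28.8  3.3] 80.3 z 0.0963 0.1
side stand 0.088 [257 156   8  19  49] [551.4 166.5] [ 7.9 78.9] 1.2 z 0.0968 0.103
side stand 0.088 [279 158   9  15  55] [611.6 156.9] [ 8.8 70.7] 3.9 z 0.0961 0.105
side stand 0.088 [237 164   6  12  39] [494.3 152.9] [ 8.6 31.8] 2.3 z 0.0964 0.104
side cage 0.122 [283 234  12  16  99] [ 554.8 -171.8] [11.9 44.3] 14.6 z 0.1299 0.136
side cage 0.088 [279 238  21  31 123] [ 554.6 -173.3] [10.1 90.8] 13.5 z 0.0962 0.105
```

View pics/c2.png

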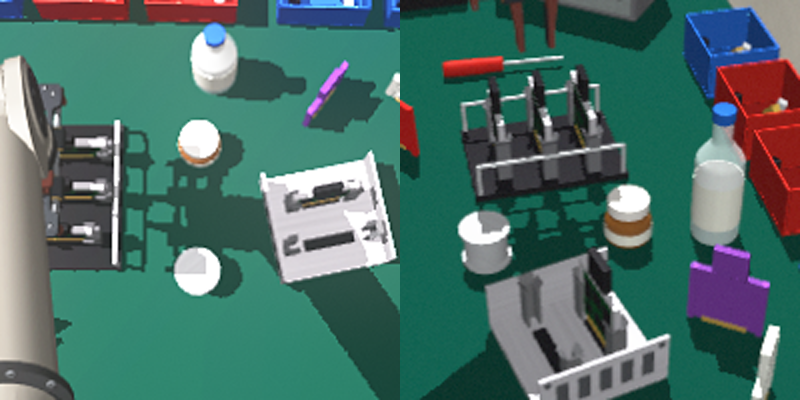

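Both crops show the old card seated in the far slot, with tab and board heights matching its neighbours; the cage's near slot is empty (side crop, ~(545,330)). Next I grasp the spare.

Request:
step_arm --deltas '[[0.03,[0.003,0,-0.01],[0,0,0]],[0.03,[0.003,0,-0.035],[0,0,0]],[0.03,[0.003,0,-0.06],[0,0,0]],[0.03,[0.003,0,-0.074],[0,0,0]],[0.03,[0.003,0,-0.08],[0,0,0]],[0.03,[0.003,0,-0.08],[0,0,0]],[0.015,[0.003,0,-0.08],[0,0,0]],[0.005,[0.003,0,-0.08],[0,0,0]]]' --squeeze 25

```text
t: 9.72
tool_pos: [0.5549, 0.1879, 0.1015]
tool_rot: [0.697, 0.717, 0.001, 0.0]
ft_force: [-0.0, 0.3, -0.7]
gripper_width: 0.02
gripper_force: 0.0
```

Request:
step_arm --deltas '[[0.0,[0,0,0],[0,0,0]],[0.0,[0,0,0],[0,0,0]],[0.0,[0,0,0],[0,0,0]],[0.0,[0,0,0],[0,0,0]]]'

```text
t: 10.05
tool_pos: [0.5528, 0.188, 0.1015]
tool_rot: [0.697, 0.717, -0.0, -0.001]
ft_force: [-3.6, -0.3, 5.3]
gripper_width: 0.01
gripper_force: 24.9
```

Request:
step_arm --deltas '[[0.0,[-0.001,0,0.005],[0,0,0]],[0.0,[-0.001,0,0.015],[0,0,0]],[0.0,[-0.001,0,0.03],[0,0,0]],[0.0,[-0.001,0,0.045],[0,0,0]],[0.0,[-0.001,0,0.06],[0,0,0]],[0.0,[-0.001,0,0.08],[0,0,0]],[0.0,[-0.001,0,0.1],[0,0,0]],[0.0,[-0.001,0,0.12],[0,0,0]]]' --squeeze 35

```text
t: 10.72
tool_pos: [0.553, 0.1877, 0.2226]
tool_rot: [0.697, 0.717, 0.001, 0.0]
ft_force: [0.6, 0.2, -2.1]
gripper_width: 0.0099
gripper_force: 35.0
```

Request:
step_arm --deltas '[[0.0,[0,-0.01,0.02],[0,0,0]],[0.0,[-0.005,-0.03,0.03],[0,0,0.02]],[0.0,[-0.01,-0.06,0.03],[0,0,0.05]],[0.0,[-0.02,-0.095,0.03],[0,0,0.08]],[0.0,[-0.03,-0.13,0.03],[0,0,0.11]],[0.0,[-0.04,-0.165,0.03],[0,0,0.14]],[0.0,[-0.05,-0.2,0.03],[0,0,0.17]],[0.0,[-0.056,-0.235,0.03],[0,0,0.2]]]'

```text
t: 11.38
tool_pos: [0.4957, -0.0491, 0.2517]
tool_rot: [0.621, 0.784, 0.001, 0.0]
ft_force: [0.5, -0.7, -1.8]
gripper_width: 0.0096
gripper_force: 35.0
```

Request:
step_arm --deltas '[[0.0,[0,-0.03,0],[0,0,0]],[0.0,[0,-0.06,0],[0,0,0]],[0.0,[0,-0.09,0],[0,0,0]],[0.0,[0,-0.11,0],[0,0,0]],[0.0,[0,-0.125,0],[0,0,0]],[0.0,[0,-0.135,0],[0,0,0]],[0.0,[0,-0.137,0],[0,0,0]],[0.0,[0,-0.137,0],[0,0,0]]]'

```text
t: 12.05
tool_pos: [0.4968, -0.1844, 0.2511]
tool_rot: [0.622, 0.783, 0.0, 0.0]
ft_force: [0.2, 0.7, -1.7]
gripper_width: 0.0096
gripper_force: 35.0
```

```bash
python3 - <<'E'
from plant import manip, optics
import cv2,pickle
from h import *
o=manip.observe();print(o['tool_pos'],o['tool_rot'],o['ft_force'])
for n in('top','side'):
    s=optics.snapshot(n); pickle.dump(s,open(n+'3.pkl','wb')); C=cloud(s)
    for nm,m in dict(guides=(C[...,2]>.055)&(C[...,2]<.083)&(C[...,0]>.46)&(C[...,0]<.53)&(C[...,1]>-.255)&(C[...,1]<-.118),
              card=(C[...,2]>.155)&(C[...,2]<.24)&(C[...,0]>.43)&(C[...,0]<.58)&(C[...,1]>-.27)&(C[...,1]<-.1)).items():
        k,L,st,_=cv2.connectedComponentsWithStats(m.astype(np.uint8),connectivity=8)
        for i in range(1,k):
            if st[i,4]<8: continue
            P=C[L==i]; r=cv2.minAreaRect((P[:,:2]*1000).astype(np.float32))
            print(n,nm,st[i],np.round(r[0],1),np.round(r[1],1),round(r[2],1),'z',P[:,2].min().round(3),P[:,2].max().round(3))
im=np.hstack([cv2.resize(pickle.load(open(n+'3.pkl','rb'))['pixels'][b:b+160,a:a+160,::-1],None,fx=2.5,fy=2.5,interpolation=cv2.INTER_CUBIC) for n,a,b in(('top',270,140),('side',190,150))])
cv2.imwrite('pics/c3.png',im)
E
```

```text
[ 0.49679594 -0.18436523  0.25105345] [6.22014130e-01 7.83005955e-01 2.17082838e-04 2.22022081e-04] [ 0.24010978  0.65081242 -1.66906289]
top guides [323 237   7  10  40] [ 484.4 -128.4] [24.5 17. ] 1.9 z 0.056 0.077
top card [327 233  15   7  46] [ 482.9 -138.5] [31.8  7.9] 89.4 z 0.166 0.239
side guides [249 247  12  14 108] [ 485.1 -129.4] [22.9 24.2] 10.4 z 0.055 0.077
side guides [269 281  13  14  91] [ 510.6 -242.4] [23.9 22.8] 9.3 z 0.056 0.078
side card [247 192  29  63 691] [ 496.4 -183.8] [  9.4 123.9] 13.6 z 0.164 0.24
```

View pics/c3.png

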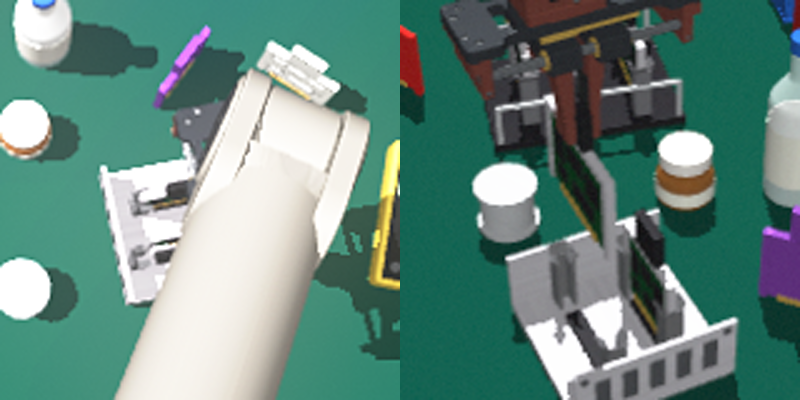

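The card hangs upright over the cage's near slot (side crop ~(580,170)), and its guides show at ~(563,275) and ~(610,335). I'll shift +0.7/−1 mm and lower.

Request:
step_arm --deltas '[[0.0,[0.0007,-0.001,-0.01],[0,0,0]],[0.0,[0.0007,-0.001,-0.025],[0,0,0]],[0.0,[0.0007,-0.001,-0.045],[0,0,0]],[0.0,[0.0007,-0.001,-0.06],[0,0,0]],[0.0,[0.0007,-0.001,-0.07],[0,0,0]],[0.0,[0.0007,-0.001,-0.08],[0,0,0]],[0.0,[0.0007,-0.001,-0.085],[0,0,0]],[0.0,[0.0007,-0.001,-0.09],[0,0,0]]]'

```text
t: 12.82
tool_pos: [0.4976, -0.185, 0.1602]
tool_rot: [0.622, 0.783, -0.0, 0.0]
ft_force: [0.7, 0.0, -1.7]
gripper_width: 0.01
gripper_force: 35.0
```

Request:
step_arm --deltas '[[0.0,[0,0,-0.003],[0,0,0]],[0.0,[0,0,-0.006],[0,0,0]],[0.0,[0,0,-0.009],[0,0,0]],[0.0,[0,0,-0.012],[0,0,0]],[0.0,[0,0,-0.015],[0,0,0]],[0.0,[0,0,-0.018],[0,0,0]],[0.0,[0,0,-0.021],[0,0,0]],[0.0,[0,0,-0.024],[0,0,0]]]'

```text
t: 13.48
tool_pos: [0.4974, -0.1852, 0.1364]
tool_rot: [0.622, 0.783, 0.0, 0.0]
ft_force: [-0.9, 0.4, -1.8]
gripper_width: 0.0101
gripper_force: 35.0
```

Request:
step_arm --deltas '[[0.0,[0,0,-0.004],[0,0,0]],[0.0,[0,0,-0.008],[0,0,0]],[0.0,[0,0,-0.012],[0,0,0]],[0.0,[0,0,-0.016],[0,0,0]],[0.0,[0,0,-0.02],[0,0,0]],[0.0,[0,0,-0.024],[0,0,0]],[0.0,[0,0,-0.028],[0,0,0]],[0.0,[0,0,-0.031],[0,0,0]]]'

```text
t: 14.15
tool_pos: [0.4973, -0.1851, 0.1051]
tool_rot: [0.622, 0.783, -0.0, -0.0]
ft_force: [-0.5, -0.4, -2.1]
gripper_width: 0.0102
gripper_force: 35.0
```

Request:
step_arm --deltas '[[0.0,[0,0,-0.001],[0,0,0]],[0.0,[0,0,-0.002],[0,0,0]],[0.0,[0,0,-0.003],[0,0,0]],[0.0,[0,0,-0.0035],[0,0,0]],[0.0,[0,0,-0.004],[0,0,0]],[0.0,[0,0,-0.004],[0,0,0]]]'

```text
t: 14.65
tool_pos: [0.4974, -0.1852, 0.1017]
tool_rot: [0.622, 0.783, 0.0, 0.0]
ft_force: [-1.6, 0.0, -2.6]
gripper_width: 0.0096
gripper_force: 35.0
```

Request:
step_arm --deltas '[[0.0,[0,0,-0.0005],[0,0,0]],[0.0,[0,0,-0.001],[0,0,0]],[0.0,[0,0,-0.001],[0,0,0]]]'

```text
t: 14.9
tool_pos: [0.4976, -0.1854, 0.1015]
tool_rot: [0.622, 0.783, 0.0, 0.0]
ft_force: [-4.3, 1.4, 7.2]
gripper_width: 0.0098
gripper_force: 35.0
```

Contact with the slot bottom, so the card is home. Release and retreat.

Request:
step_arm --deltas '[[0.014,[0,0,0.0005],[0,0,0]],[0.02,[0,0,0.0005],[0,0,0]],[0.03,[0,0,0.0005],[0,0,0]],[0.03,[0,0,0.0005],[0,0,0]],[0.03,[0,0,0.01],[0,0,0]],[0.03,[0,0,0.03],[0,0,0]],[0.03,[0,0,0.06],[0,0,0]],[0.03,[0,0,0.09],[0,0,0]]]'

```text
t: 15.57
tool_pos: [0.4967, -0.1853, 0.1917]
tool_rot: [0.622, 0.783, -0.001, -0.001]
ft_force: [1.0, 0.3, -0.1]
gripper_width: 0.0297
gripper_force: 0.0
```

Request:
step_arm --deltas '[[0.03,[0,0.02,0.03],[0,0,0]],[0.03,[0,0.05,0.05],[0,0,0]],[0.03,[0,0.09,0.05],[0,0,0]],[0.03,[0,0.13,0.05],[0,0,0]],[0.03,[0,0.16,0.05],[0,0,0]],[0.03,[0,0.18,0.05],[0,0,0]],[0.03,[0,0.18,0.05],[0,0,0]]]'

```text
t: 16.15
tool_pos: [0.4975, -0.0001, 0.2412]
tool_rot: [0.619, 0.785, 0.001, -0.0]
ft_force: [-0.0, 0.2, -0.4]
gripper_width: 0.0299
gripper_force: 0.0
```

```bash
python3 m.py pics/c4.png
```

```text
[ 4.97508141e-01 -7.33673331e-05  2.41210955e-01] [ 6.18872544e-01  7.85490912e-01  8.14718870e-04 -3.70390185e-04] [-0.00315101  0.18431871 -0.40463704]
top stand 0.122 [201 186  16   5  78] [612.2 189. ] [11.2 39.8] 1.1 z 0.1305 0.138
top stand 0.122 [199 232  16   4  62] [490.2 187.1] [ 8.7 40.3] 1.9 z 0.1313 0.138
top stand 0.088 [188 190  20   3  46] [609.7 223.5] [ 7.9 54. ] 0.8 z 0.0974 0.104
top stand 0.088 [211 190  22   4  54] [611.4 157.7] [ 8.7 56.2] 1.0 z 0.0979 0.104
top stand 0.088 [192 234  10   3  25] [489.3 219.1] [26.   5.9] 89.1 z 0.0973 0.103
top stand 0.088 [213 234  14   3  34] [491.4 157.5] [ 6.9 32.7] 3.0 z 0.0976 0.105
top cage 0.122 [336 210  16   7  68] [ 555.1 -169.4] [10.6 40.6] 11.8 z 0.1307 0.138
top cage 0.122 [341 232  16   7  66] [ 496.9 -182.6] [ 9.8 40.4] 13.3 z 0.1317 0.137
top cage 0.088 [351 210   8   5  25] [ 563.  -202.1] [ 8.8 21.4] 12.7 z 0.0961 0.1
top cage 0.088 [326 215  11   6  34] [ 548.  -137.6] [ 8.8 26.4] 14.5 z 0.0967 0.104
top cage 0.088 [356 231  14   6  44] [ 506.5 -223.3] [ 7.9 36.4] 13.0 z 0.0968 0.103
top cage 0.088 [325 236  16   7  52] [ 488.2 -143.9] [ 7.9 40.5] 12.9 z 0.0968 0.104
side stand 0.122 [277 142   7  12  51] [610.9 187.5] [10.  46.8] 2.8 z 0.1301 0.135
side stand 0.122 [234 149   2   6   8] [489.7 195.4] [ 2.4 15.7] 1.4 z 0.13 0.134
side stand 0.088 [275 145  13  28  73] [610.6 187.6] [  8.5 124.2] 2.0 z 0.0962 0.105
side stand 0.088 [237 165   6  11  38] [494.1 155.4] [ 8.7 33.4] 3.4 z 0.0961 0.102
side cage 0.122 [283 234  12  16  97] [ 554.8 -172.8] [10.9 42.3] 14.3 z 0.13 0.134
side cage 0.122 [258 242  11  17  98] [ 497.2 -186.9] [10.4 41.4] 12.6 z 0.13 0.134
side cage 0.088 [279 238  21  31 126] [ 554.3 -171.4] [ 9.7 94.3] 12.8 z 0.0964 0.105
side cage 0.088 [253 242  25  41 148] [ 496.8 -186.4] [  9.1 122.3] 13.7 z 0.0962 0.105
```

View pics/c4.png

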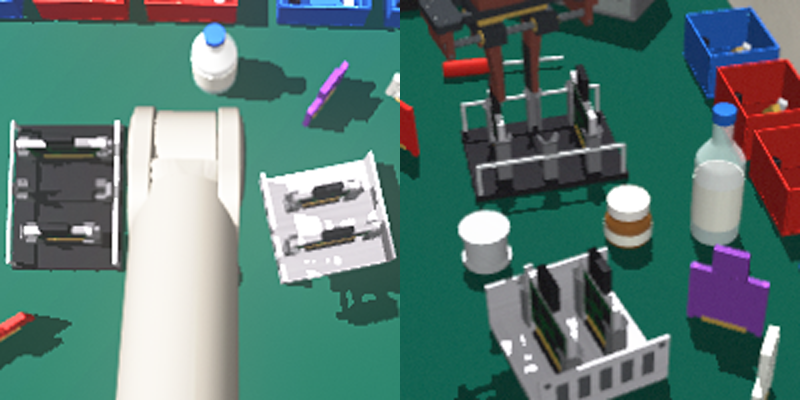

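The crops show the old card in the stand's far slot (top crop, row ~150) and the spare in the cage's near slot (row ~238). Their heights match a seated card, and nothing else has moved.

```bash
python3 -c "
from plant import manip
print(manip.hand_in())"
```

```text
the job is handed in; nothing more can be done
None
```

The cards are swapped and the job is handed in at about 16 s: the old long card is seated in the stand's empty long slot, the spare long card is seated in the cage's long slot, and the last pictures showed nothing else moved.

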